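Lift the holding pawl and back the ratchet wheel off to open the parts box

ROBOT

A 6-joint arm with a two-finger parallel gripper is mounted at the origin on the work surface. World frame = base frame: x ahead of the robot, y to its left, z up, the work surface at z = 0. Lengths are in m, angles in degrees, forces in N, time in s.
With the tool pointing down it reaches from about 0.35 to 0.725 m from the base axis. Payload 6 kg.
Tool frame: the origin (TCP) lies at the very end of the fingers, on their centre line; the grasp point (between the pads) lies 19 mm behind it; z points along the fingers, y is the direction in which the jaws open and shut (so a half turn about z gives the same grasp; the last joint's range is limited). The gripper opens to 85 mm and grips with 20 to 120 N. Pads are 22 mm wide; open, the fingers measure 114 mm over their backs; the gripper's body (76 mm by 85 mm) begins 54 mm behind the grasp point. The pads swing forward as they close: fully open they stand 13 mm farther back than shut.
Start: joints at [87.645, 2.303, 4.859, 0, -92.561, -19.12], TCP at [0.22, 0.558, 0.231] pointing down, gripper open.
Joint ranges: [-146.85, 146.85], [-73.84, 115.35], [-62.03, 85.46], [-188.31, 113.3], [-161.28, -10.13], [-171.36, 171.36]. Speed limits (degrees/s): [147.25, 147.25, 172.46, 180, 180, 180].

INTERFACE

Orientations are given as a 3x3 rotation matrix whose columns are the frame's x, y, z axes.
In Python, from cell import sensors, optics, arm gives the robot as it stands. The module is installed in compiled form; this text tells all that it offers.
- The arm moves only by the tool move_arm, never from a script. Its argument "deltas" is a list of rows, each a list of 6 numbers: the shift along the tool's x, y, z in m, then the turn, a rotation vector about the tool's x, y, z in rad. A call has 1 to 8 rows; each row shifts and turns the commanded pose from where the row before left it, along the tool's axes as they then stand; what a row does not reach is not made up. A row lasts 1/12 s, in which the tool goes at most 41.7 mm and 7.16 degrees, less where a joint would pass 70% of its speed; a pose out of reach is approached as far as the arm can. A call is refused whole if a number of a shift passes 0.0417 or a number of a turn 0.125, either way. A call with a gripper value outside its range is refused whole. "jaw" is the opening in per cent of the stroke, from 0 (shut) to 100 (fully open), set as the call begins (left out, the last holds). The fingers move at their own pace and stop on an object; "newtons" is the grip in N (left out, the last holds). Time passes only in rows, so rows that do not move let the fingers close. It gives the time, the measured TCP pose, the force and the opening at its end, in the units of the state.
- sensors.observe(): the state, without advancing time (a new reading comes with each control period).
- optics.get_image(name): name is "scene" or "top" or "wrist"; returns the picture (480x640x3 uint8, red, green, blue); there is no depth.
- optics.get_calibration(name): a dict with "fx", "fy", "cx", "cy" (pixels), "D" ([k1, k2, p1, p2, k3] as OpenCV has them; the pictures are not rectified), "rvec" (rotation vector, rad) and "tvec" (3), from world to camera coordinates, as OpenCV has them; the wrist camera has in their place "mount" (4x4, takes a point from camera to tool coordinates, whose origin is the TCP and whose axes are the flange's). Camera axes: x right, y down, z forward; pixel columns grow to the right and rows downward; lengths in m; the calibration is good to about 2 mm. A picture is of the moment at which its call begins: read the wrist's pose just before it. get_calibration takes no time and is no camera call.
- arm.job_done(): hands the job in, once; it reports no verdict.
The state is a dict: "time_s": time; "joints": joint angles; "qd": joint speeds; "tau": joint torques, N m; "ee_pos": TCP position; "tool_rot": TCP orientation; "force": force on the tool from outside, world axes, zero at the start; "wrist_torque": the same for the moment, N m; "grip_width": opening from 0.0 (shut) to 1.0 (fully open).
Only numpy, scipy, OpenCV 4.12 (cv2) and the standard library are available. Lean on these libraries where they do the work, as an engineer would, in place of code of your own. Each camera call takes 0.05 s, during which the arm holds its last target.

TASK

Open the small parts box with its crank: the hooked chrome pawl holds the ratchet wheel, so first ease the wheel a little further in the tightening direction (clockwise from above) to unhook it, swing the pawl out clear of the teeth and leave it out, then wind the wheel backwards (anticlockwise) until the sliding lid presses lightly on its spring bumper, and let go. Never force the wheel against the pawl or pull hard on a hooked pawl, do not drive the lid hard into the bumper, move the lid only with the crank, and leave the loose fittings and tools where they are.

Things in the scene. Friction and masses are not known exactly. Their poses are not given: they have to be found in the camera images.
- unit: grey base plate, 280 x 235 x 8 mm, that carries everything below; origin on the cart's surface, on the wheel's axis; its x, y axes are called plate x, y below (its yaw varies). The box (top 40 mm above the cart) and lid lie at plate +x. Near the crank's path nothing is taller than 66 mm except the crank post and pawl knob
- wheel_axis (a point): point on the upright axis of the steel ratchet wheel, 58 mm above the cart (the disc's top). The wheel is a disc 84 mm across, 12 mm thick, with six hooked teeth out to 54 mm radius, and turns flat about this axis. The pawl's pivot lies 80 mm towards plate -x and 56 mm towards plate +y of it
- crank (a point): middle of the upright black crank post on the wheel: round, 18 mm across, 60 to 105 mm above the cart (this point at 84 mm), 50 mm from the wheel axis. At wheel value 0 it stands 150 degrees anticlockwise from plate +x; opening takes it round the robot's side. Gripped from above and led round the circle, the post turns between the pads, so the grip may keep its yaw
- wheel_turn (a joint): turn of the wheel, rad, grows anticlockwise seen from above (backwards: opens the lid, 30 mm per rad). Starts at -0.1 to -0.05; near 0 a tooth meets the hooked pawl, which holds it. A drag of 0.3 N m (6 N at the crank) keeps it where it is left. Tightening (towards minus) ends at a firm stop at -0.42
- pawl_swing (a joint): swing of the chrome pawl, rad: 0 = in the teeth, grows anticlockwise seen from above as it is swung out, ends at 0.5; clear of the teeth above 0.2. A stiff pivot (0.25 N m, 2 N at the knob) keeps it where it is left. At first it is hooked 9 mm under a tooth's lip and cannot come out; it comes free once the wheel stands at about -0.25 or below
- pawl_pivot (a point): pivot of the pawl, on its upright axis, at the top of the pivot boss (60 mm above the cart).
- pawl_knob (a point): middle of the upright chrome post at the pawl's free end, round, 18 mm across, 58 to 105 mm above the cart (this point at 84 mm), 131 mm from the pivot. With the pawl in, it lies 130 mm towards plate +x and 16 mm towards plate +y of the pivot; swinging out moves it towards plate +y
- pawl: chrome holding pawl: a bar 142 x 12 x 12 mm from its pivot to its knob, with a hooked nose (toe 18 x 5 mm) 80 mm from the pivot that enters the teeth; origin on the pivot's axis, 52 mm above the cart, x along the bar (less 0.12 rad), z up
- wheel: the steel ratchet wheel with its teeth and crank; origin on its axis, on the cart's surface, z up; its yaw is the plate's yaw plus wheel_turn
- lid: flat aluminium sliding lid of the box, 96 x 72 x 5 mm, top 45 mm above the cart, driven by the wheel through a rack; slides towards plate +y to open. Its origin is that of the plate when shut and moves with the slide
- bumper: black rubber spring bumper, 22 x 5 x 10 mm, in front of the stop block at the end of the lid's path; origin at the middle of the face that the lid meets. Clamped at a different place each time: the lid meets it at 1.8 to 2.35 rad of the wheel. Yields 1 mm per 5 N; pressed from 3 N, too hard above 25 N. 1 N at the crank is 1.7 N here; the wheel's drag holds a press of up to 10 N when let go
- union: copper union standing upright, 37 mm across, 52 mm tall, origin under its centre, on the cart; leave alone
- adapter: aluminium barbed adapter standing upright, 32 mm across, 55 mm tall, origin under its centre, on the cart; leave alone
- bushing: zinc reducer bushing, 40 mm across, 28 mm tall, origin under its centre, on the base plate beside the wheel; leave alone
- tclamp: steel T-bolt band clamp lying flat, 68 mm across, 19 mm tall, origin under the ring's centre; leave alone
- wrench: steel wrench 170 mm long lying flat, left of the base plate; leave alone
- can: grey jar, 60 mm across, 75 mm tall, beyond the base plate, origin under its centre; leave alone
- socket: plain steel socket, 28 mm across, 32 mm tall, left of the base plate, origin under its centre; leave alone

How it is judged (in metres and radians):
On the way, in this order (a step that is already met when the one before it is completed fails the run):
1. the wheel is eased a little further in the tightening direction (value of joint wheel_turn below -0.14 rad), for 0.1 s.
2. the pawl is swung out clear of the teeth before the wheel is turned back (value of joint pawl_swing above 0.2 rad and value of joint wheel_turn below 0.1 rad), for 0.2 s.
3. the wheel is wound back until the lid presses the bumper (value of joint pawl_swing above 0.2 rad and contact force between lid and bumper above 3 N and value of joint wheel_turn above 1.5 rad), for 0.2 s.
At the end, for the whole second after the job is handed in: The pawl stays swung out (over 0.2 rad), the wheel stands wound back (over 1.5 rad) at rest with the lid pressing the bumper with at least 3 N (and never over 25 N) (all of step 3 and velocity of joint wheel_turn between -0.05 and 0.05 rad/s); the robot touches nothing.
It fails at once if the pawl or the wheel is forced while hooked (over 30 N between the pawl's nose and the teeth) (contact force between pawl and wheel above 30 N).
It fails at once if the lid is driven hard into the bumper (over 25 N) (contact force between lid and bumper above 25 N).
It fails at once if the lid is pushed by the robot's fingers (contact force between the fingers and lid above 1 N).
It fails at once if a loose fitting or tool is moved more than 15 mm (distance of any of union, adapter, bushing, tclamp, wrench, can, socket from where it was at the start of the episode above 0.015 m).
It also fails if it takes over 72 s, if anything falls off the work surface, if the arm or the gripper's body presses on something with over 40 N, if the wrist force passes 120 N, or if a joint passes its speed limit or range.

## Working session

There is one attempt and no reset: what is moved stays moved. The work goes in short steps, Python scripts to look and compute and a tool call to move; the robot and the scene stay as the last step left them, time stands still between calls to the robot, and variables do not carry over. Pictures are saved under pics/ and viewed, and the job is handed in when it is done.

Besides the shell and the picture viewer there is one more tool, called by a JSON object that holds its "name" and its "arguments", one argument or row to a line. move_arm: Moves the arm, as the interface text tells. Its arguments: {"type":"object","properties":{"deltas":{"type":"array"},"jaw":{"type":"number"},"newtons":{"type":"number"}},"required":["deltas"]}

```bash
mkdir -p pics
python3 - <<'E'
from cell import sensors, optics, arm
import cv2, numpy as np
np.set_printoptions(precision=4,suppress=True)
print(sensors.observe())
for n in ("scene","top"):
    cv2.imwrite(f"pics/{n}0.png",optics.get_image(n)[:,:,::-1]); print(optics.get_calibration(n))
print(optics.get_calibration("wrist"))
E
```

```text
{'time_s': 0.0, 'joints': array([ 87.6438,   2.3366,   4.8006,  -0.0274, -92.5612, -19.1204]), 'qd': array([ 0.0408,  0.0238,  0.0086, -0.014 , -0.003 ,  0.0909]), 'tau': array([ -0.0001, -36.8203,  34.7422,   6.9324,  -0.0053,  -0.    ]), 'ee_pos': array([0.2195, 0.5581, 0.2303]), 'tool_rot': array([[ 0.9306, -0.3661, -0.0005],
       [-0.3661, -0.9306, -0.0017],
       [ 0.0001,  0.0018, -1.    ]]), 'force': array([-0.3234,  0.2677,  0.7228]), 'wrist_torque': array([-0.004 , -0.0304,  0.0032]), 'grip_width': 0.9929430117737551}
{'fx': 539.1766343812831, 'fy': 539.1766343812831, 'cx': 318.8241474091129, 'cy': 243.36253325653772, 'D': array([0.0151, 0.    , 0.    , 0.    , 0.    ]), 'rvec': array([ 1.8036,  1.9318, -0.639 ]), 'tvec': array([ 0.0297, -0.4359,  1.2383])}
{'fx': 584.6275404110619, 'fy': 584.6275404110619, 'cx': 317.6122092973182, 'cy': 239.4424124042061, 'D': array([-0.1262,  0.    ,  0.    ,  0.    ,  0.    ]), 'rvec': array([ 2.1794, -2.1233,  0.1383]), 'tvec': array([0.0164, 0.6016, 1.0897])}
{'fx': 336.07637749348015, 'fy': 336.07637749348015, 'cx': 317.5489418985529, 'cy': 241.85040093530907, 'D': array([-0.0261,  0.    ,  0.    ,  0.    ,  0.    ]), 'mount': array([[-0.0009, -0.9536, -0.3012,  0.0757],
       [ 1.    , -0.0008, -0.0006,  0.0006],
       [ 0.0004, -0.3012,  0.9536, -0.1429],
       [ 0.    ,  0.    ,  0.    ,  1.    ]])}
```

View pics/scene0.png

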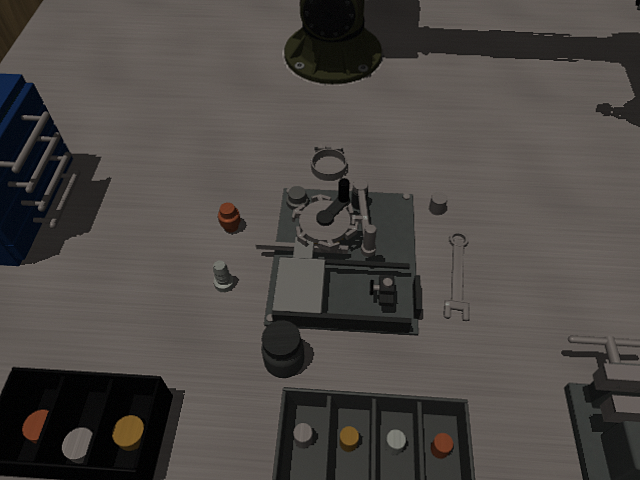

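View pics/top0.png

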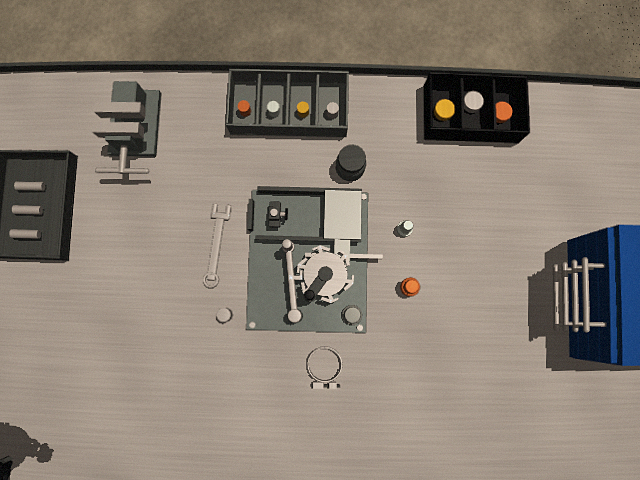

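The top view shows the unit in the middle: wheel about (325,275), crank post around (313,293), pawl from pivot (294,316) to knob (288,244), lid at (343,215), and bumper at about (283,213). I'll enlarge it.

Run:
```python
import cv2
a=cv2.imread("pics/top0.png")[175:345,235:395]; cv2.imwrite("pics/top0c.png",cv2.resize(a,None,fx=3.5,fy=3.5,interpolation=2))
a=cv2.imread("pics/scene0.png")[165:340,245:435]; cv2.imwrite("pics/scene0c.png",cv2.resize(a,None,fx=3.4,fy=3.4,interpolation=2))
```

```text
(no output)
```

View pics/top0c.png

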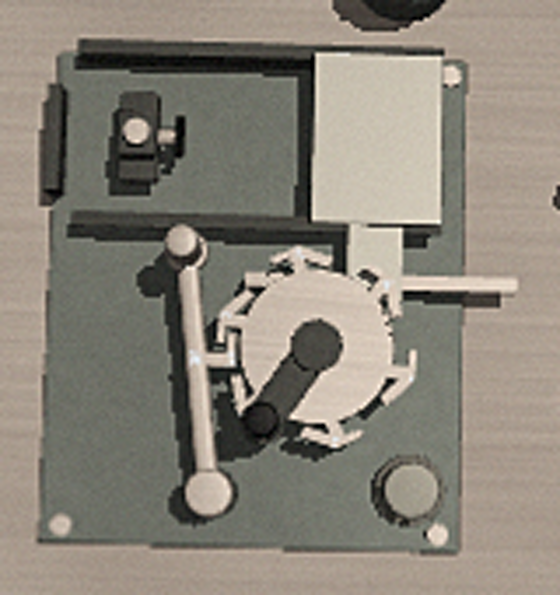

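View pics/scene0c.png

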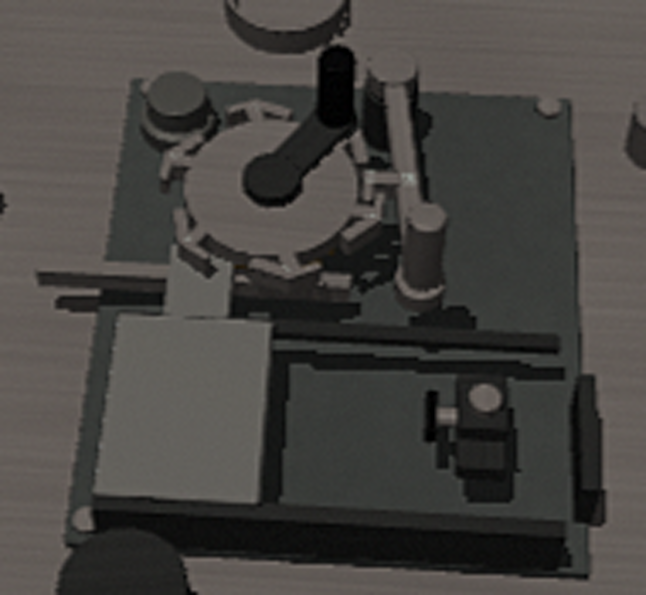

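The crops show (crop pixels) hub (317,343), crank top (262,418), knob top (180,241), pivot (208,493) from above. In the oblique view: hub (272,178), crank top (338,58), knob top (428,215), pivot (392,70).

```bash
cat > h.py <<'E'
from cell import sensors, optics, arm
import cv2, numpy as np
np.set_printoptions(precision=4,suppress=True)
def cam(n):
    c=optics.get_calibration(n); K=np.array([[c['fx'],0,c['cx']],[0,c['fy'],c['cy']],[0,0,1]])
    if 'mount' in c:
        s=sensors.observe(); T=np.eye(4);T[:3,:3]=s['tool_rot'];T[:3,3]=s['ee_pos']; T=T@c['mount']; return K,c['D'],T[:3,:3],T[:3,3]
    R=cv2.Rodrigues(c['rvec'])[0]; return K,c['D'],R.T,-R.T@c['tvec']
def ray(C,uv):
    p=cv2.undistortPoints(np.array([[uv]],float),C[0],C[1])[0,0]; d=C[2]@np.array([p[0],p[1],1]); return C[3],d/np.linalg.norm(d)
def plane(C,uv,z):
    o,d=ray(C,uv); return o+d*(z-o[2])/d[2]
def tri(rs):
    A=np.zeros((3,3));b=np.zeros(3)
    for o,d in rs:
        P=np.eye(3)-np.outer(d,d);A+=P;b+=P@o
    x=np.linalg.solve(A,b); return x,[np.linalg.norm((np.eye(3)-np.outer(d,d))@(x-o)) for o,d in rs]
def proj(C,X):
    R=C[2].T; return cv2.projectPoints(np.array(X,float).reshape(-1,3),cv2.Rodrigues(R)[0],-R@C[3],C[0],C[1])[0][:,0]
E
python3 - <<'E'
from h import *
T=cam("top");S=cam("scene")
print(T[3],S[3])
t=lambda x,y:(235+x/3.5-.36,175+y/3.5-.36); s=lambda x,y:(245+x/3.4-.35,165+y/3.4-.35)
P=dict(hub=((317,343),(272,178),.066),crank=((262,418),(338,58),.105),knob=((180,241),(428,215),.105),piv=((208,493),(392,70),.060))
for k,(a,b,z) in P.items():
    print(k,plane(T,t(*a),z),plane(S,s(*b),z),*tri([ray(T,t(*a)),ray(S,s(*b))]))
for a in ((60,523),(438,535),(452,75)): print(plane(T,t(*a),.010))
for a in ((38,543),(458,553),(467,62),(58,52)): print('corner',plane(T,t(*a),.008))
for a in ((440,222),(313,222),(315,53)): print('lid',plane(T,t(*a),.045))
print('bump',plane(T,t(179,136),.045))
E
```

```text
[0.4525 0.0262 1.1594] [1.0828 0.052  0.741 ]
hub [0.5352 0.0161 0.066 ] [0.5363 0.0181 0.066 ] [0.5352 0.0171 0.0647] [np.float64(0.000985114124609042), np.float64(0.000985114124609044)]
crank [0.4929 0.0438 0.105 ] [0.4936 0.0463 0.105 ] [0.4929 0.0451 0.1042] [np.float64(0.00126809022418047), np.float64(0.0012680902241804556)]
knob [0.5834 0.0889 0.105 ] [0.5842 0.0898 0.105 ] [0.5835 0.0894 0.1041] [np.float64(0.00042621486243673515), np.float64(0.00042621486243673705)]
piv [0.4538 0.0723 0.06  ] [0.4582 0.0732 0.06  ] [0.4538 0.0729 0.0552] [np.float64(0.00044510866703248133), np.float64(0.0004451086670325046)]
[0.4348 0.1565 0.01  ]
[ 0.4339 -0.0545  0.01  ]
[ 0.6951 -0.058   0.01  ]
corner [0.4233 0.1687 0.008 ]
corner [ 0.4241 -0.066   0.008 ]
corner [ 0.7034 -0.0667  0.008 ]
corner [0.7032 0.1687 0.008 ]
lid [ 0.6051 -0.0501  0.045 ]
lid [0.6033 0.0197 0.045 ]
lid [0.6981 0.021  0.045 ]
bump [0.6494 0.095  0.045 ]
```

Yaw comes out at about 0, with the axis near (0.534, 0.017) and the wheel at about -0.075. I'll align the tool with the world axes (delta = dx, -dy, -dz) and go over the crank.

{"name": "move_arm", "arguments": {
  "deltas": [
    [0,0,0,0,0,-0.125],
    [0,0,0,0,0,-0.125],
    [0,0,0,0,0,-0.125],
    [0.0195,0.0366,0,0,0,0],
    [0.0195,0.0366,0,0,0,0],
    [0.0195,0.0366,0,0,0,0],
    [0.0195,0.0366,0,0,0,0],
    [0.0195,0.0366,0,0,0,0]
  ],
  "jaw": 100,
  "newtons": 50
}}

```text
time_s: 0.77
ee_pos: [0.3175, 0.3735, 0.2309]
tool_rot: [[1.0, 0.001, -0.0], [0.001, -1.0, -0.0], [-0.0, 0.0, -1.0]]
force: [1.6, 1.5, -0.0]
grip_width: 0.998
```

{"name": "move_arm", "arguments": {
  "deltas": [
    [0.0195,0.0366,0,0,0,0],
    [0.0195,0.0366,0,0,0,0],
    [0.0195,0.0366,0,0,0,0],
    [0.0195,0.0366,0,0,0,0],
    [0.0195,0.0366,0,0,0,0],
    [0.0195,0.0366,0,0,0,0],
    [0.0195,0.0366,0,0,0,0],
    [0,0,0,0,0,0]
  ]
}}

```text
time_s: 1.43
ee_pos: [0.4554, 0.1135, 0.2311]
tool_rot: [[1.0, -0.007, -0.0], [-0.007, -1.0, -0.002], [-0.0, 0.002, -1.0]]
force: [-1.1, 1.8, -0.6]
grip_width: 0.999
```

{"name": "move_arm", "arguments": {
  "deltas": [
    [0.019,0.034,0,0,0,0],
    [0.0186,0.0345,0,0,0,0],
    [0,0,0.03,0,0,0],
    [0,0,0,0,0,0]
  ]
}}

```text
time_s: 1.77
ee_pos: [0.4898, 0.049, 0.1957]
tool_rot: [[1.0, -0.004, -0.008], [-0.004, -1.0, -0.001], [-0.008, 0.001, -1.0]]
force: [0.2, 0.0, -2.2]
grip_width: 1.003
```

Run:
```python
from h import *
s=sensors.observe();print(s['ee_pos'],s['joints']);C=cam("wrist")
im=optics.get_image("wrist")[:,:,::-1].copy()
for X in ([.493,.045,.105],[.5835,.0892,.105],[.534,.017,.066],[.454,.073,.06]):
    p=proj(C,X)[0];print(p);cv2.circle(im,tuple(int(round(v)) for v in p),3,(0,0,255),-1)
cv2.imwrite("pics/w1.png",im)
```

```text
[0.4898 0.049  0.1957] [ 29.1133 -14.0359 -13.9071  -0.1669 -90.5758  60.6748]
[322.9107 238.9344]
[254.6284 105.8918]
[357.1181 175.2877]
[290.6447 265.6635]
```

View pics/w1.png

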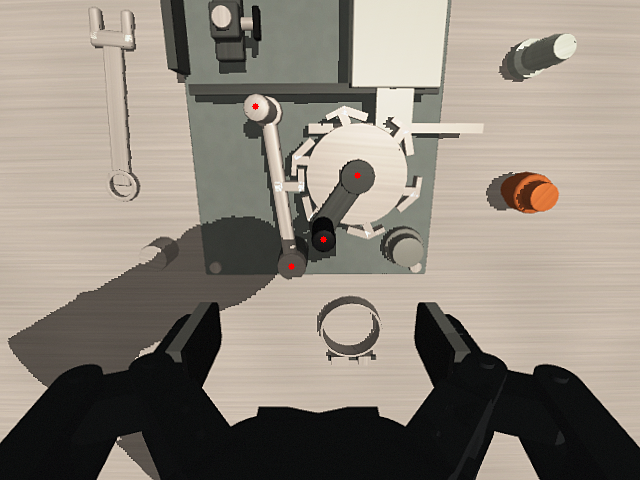

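The wrist view agrees: the predicted dots sit on the crank top (323,239), knob (255,106), hub (357,175) and pivot (291,266). Going down and gripping.

{"name": "move_arm", "arguments": {
  "deltas": [
    [0.003,0.004,0.02,0,0,0],
    [0,0,0.03,0,0,0],
    [0,0,0.03,0,0,0],
    [0,0,0.03,0,0,0],
    [0,0,0.01,0,0,0],
    [0,0,0,0,0,0]
  ],
  "jaw": 60
}}

```text
time_s: 2.32
ee_pos: [0.493, 0.0471, 0.0797]
tool_rot: [[1.0, 0.002, -0.004], [0.002, -1.0, -0.002], [-0.004, 0.002, -1.0]]
force: [-0.7, 0.1, 0.3]
grip_width: 0.603
```

{"name": "move_arm", "arguments": {
  "deltas": [
    [0,0.002,0.003,0,0,0],
    [0,0,0,0,0,0],
    [0,0,0,0,0,0]
  ]
}}

```text
time_s: 2.57
ee_pos: [0.4954, 0.0452, 0.0805]
tool_rot: [[1.0, 0.001, 0.003], [0.001, -1.0, 0.001], [0.003, -0.001, -1.0]]
force: [0.1, 1.1, -0.9]
grip_width: 0.6
```

{"name": "move_arm", "arguments": {
  "deltas": [
    [0,0,0,0,0,0],
    [0,0,0,0,0,0],
    [0,0,0,0,0,0],
    [0,0,0,0,0,0],
    [0,0,0,0,0,0],
    [0,0,0,0,0,0]
  ],
  "jaw": 0,
  "newtons": 40
}}

```text
time_s: 3.07
ee_pos: [0.4947, 0.0447, 0.0792]
tool_rot: [[1.0, 0.0, 0.001], [0.0, -1.0, -0.0], [0.001, 0.0, -1.0]]
force: [-2.5, 0.2, 5.4]
grip_width: 0.196
```

{"name": "move_arm", "arguments": {
  "deltas": [
    [0.0013,-0.0018,0,0,0,0],
    [0.0013,-0.0017,0,0,0,0],
    [0.0013,-0.0016,0,0,0,0],
    [0.0014,-0.0015,0,0,0,0],
    [0.0014,-0.0014,0,0,0,0],
    [0.0014,-0.0013,0,0,0,0],
    [0,0,0,0,0,0],
    [0,0,0,0,0,0]
  ]
}}

```text
time_s: 3.73
ee_pos: [0.5021, 0.0519, 0.0791]
tool_rot: [[1.0, -0.001, -0.001], [-0.001, -1.0, -0.004], [-0.001, 0.004, -1.0]]
force: [-2.7, -7.7, 6.5]
grip_width: 0.197
```

Run:
```python
from h import *
s=sensors.observe();print(s['ee_pos'],s['force'])
im=optics.get_image("top")[:,:,::-1][175:345,235:395]
im2=optics.get_image("scene")[:,:,::-1][165:335,245:405]
cv2.imwrite("pics/t2.png",cv2.resize(np.hstack([im,im2]),None,fx=2.5,fy=2.5,interpolation=2))
```

```text
[0.5021 0.0519 0.0791] [-2.6533 -7.6954  6.533 ]
```

View pics/t2.png

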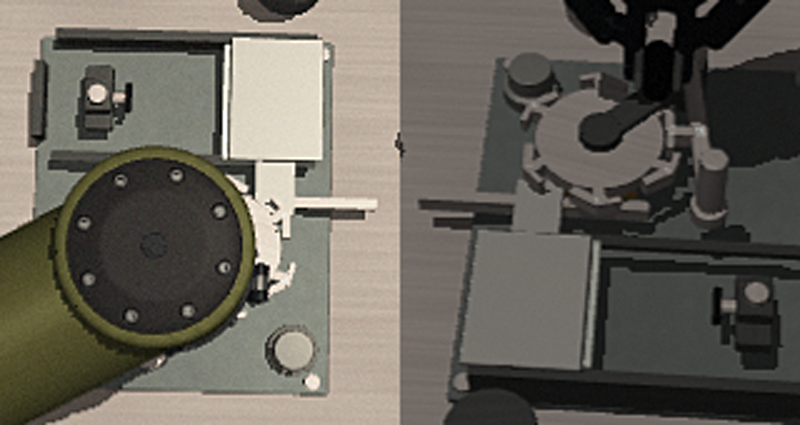

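The wrist hides the wheel from above, but the lid has shifted a few pixels right (right edge near crop x 322). I'll measure that shift to get the wheel turn.

Run:
```python
from h import *
T=cam("top")
a=cv2.imread("pics/top0.png"); b=optics.get_image("top")[:,:,::-1]
def edges(im):
    g=cv2.cvtColor(np.ascontiguousarray(im),cv2.COLOR_BGR2GRAY).astype(float)
    return g[200:228].mean(0)
A,B=edges(a),edges(b)
for x in list(range(318,334))+list(range(355,370)): print(x,round(A[x]),round(B[x]))
```

```text
318 115 128
319 123 131
320 47 140
321 39 52
322 41 41
323 30 24
324 101 205
325 204 254
326 195 140
327 192 146
328 191 217
329 192 214
330 192 212
331 192 212
332 192 213
333 193 212
355 198 217
356 198 217
357 198 218
358 198 217
359 200 218
360 217 218
361 108 218
362 112 222
363 117 238
364 116 112
365 118 129
366 119 134
367 98 112
368 161 180
369 161 180
```

Wheel is at about -0.265. I'll add roughly 0.06 rad for margin, then release and rise.

{"name": "move_arm", "arguments": {
  "deltas": [
    [0.0008,-0.0007,0,0,0,0],
    [0.0008,-0.0007,0,0,0,0],
    [0.0008,-0.0007,0,0,0,0],
    [0,0,0,0,0,0],
    [0,0,0,0,0,0]
  ]
}}

```text
time_s: 4.3
ee_pos: [0.5032, 0.053, 0.0791]
tool_rot: [[1.0, -0.002, -0.004], [-0.002, -1.0, -0.006], [-0.004, 0.006, -1.0]]
force: [-10.5, -10.2, 10.3]
grip_width: 0.195
```

Run:
```python
from h import *
b=optics.get_image("top")[:,:,::-1]
g=cv2.cvtColor(np.ascontiguousarray(b),cv2.COLOR_BGR2GRAY).astype(float)[200:228].mean(0)
print(g[322:330].round(),g[358:370].round())
```

```text
[ 40.  24. 206. 254. 159.  70. 220. 217.] [218. 218. 218. 218. 220. 229. 178. 127. 133. 111. 180. 181.]
```

Wheel is about -0.30. Releasing and rising.

{"name": "move_arm", "arguments": {
  "deltas": [
    [0,0,0,0,0,0],
    [0,0,0,0,0,0],
    [0,0,0,0,0,0],
    [0,0,0,0,0,0],
    [0,0,-0.02,0,0,0],
    [0,0,-0.03,0,0,0],
    [0,0,-0.03,0,0,0],
    [0,0,0,0,0,0]
  ],
  "jaw": 60
}}

```text
time_s: 5.02
ee_pos: [0.5076, 0.0566, 0.1652]
tool_rot: [[1.0, 0.001, 0.01], [0.001, -1.0, 0.002], [0.01, -0.002, -1.0]]
force: [0.2, -0.2, 1.0]
grip_width: 0.595
```

Run:
```python
from h import *
s=sensors.observe();print(s['ee_pos'],s['force']);C=cam("wrist")
im=optics.get_image("wrist")[:,:,::-1].copy()
cv2.imwrite("pics/w3.png",im)
a=np.deg2rad(150-.3*57.3)
print(proj(C,[.534+.05*np.cos(a),.017+.05*np.sin(a),.105]))
```

```text
[0.5076 0.0566 0.1652] [ 0.1996 -0.1826  0.9616]
[[322.2297 270.5269]]
```

View pics/w3.png

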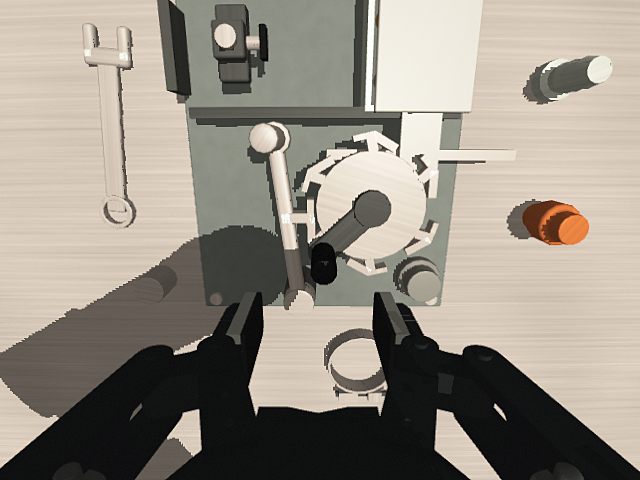

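The crank top is at about (322,270) as predicted for -0.30, and the wheel stays put. Going to the pawl knob.

{"name": "move_arm", "arguments": {
  "deltas": [
    [0.038,-0.016,0,0,0,0],
    [0.038,-0.016,0,0,0,0],
    [0,0,0,0,0,0],
    [0,0,0,0,0,0]
  ]
}}

```text
time_s: 5.4
ee_pos: [0.5809, 0.0887, 0.1535]
tool_rot: [[1.0, 0.0, -0.007], [0.0, -1.0, -0.003], [-0.007, 0.003, -1.0]]
force: [-0.0, 0.8, -0.2]
grip_width: 0.603
```

Run:
```python
from h import *
s=sensors.observe();print(s['ee_pos'],s['force']);C=cam("wrist")
im=optics.get_image("wrist")[:,:,::-1].copy()
cv2.imwrite("pics/w4.png",im)
print(proj(C,[.5835,.0892,.105]))
```

```text
[0.5809 0.0887 0.1535] [-0.0149  0.7857 -0.1593]
[[316.5712 260.8861]]
```

View pics/w4.png

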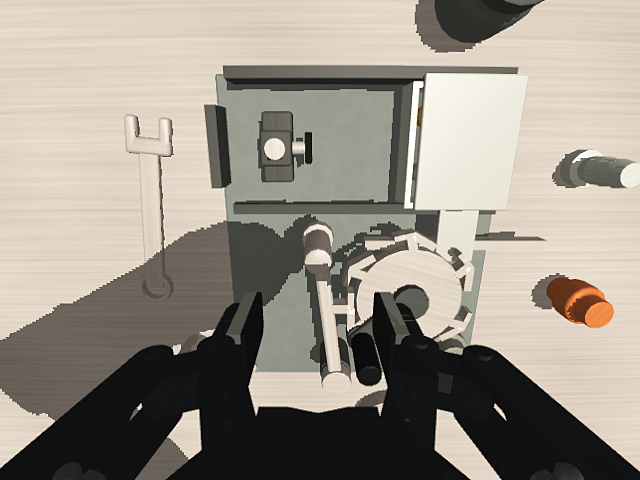

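The knob top is at about (317,260), matching the prediction. Descending and gripping gently.

{"name": "move_arm", "arguments": {
  "deltas": [
    [0.002,0,0.025,0,0,0],
    [0,0,0.025,0,0,0],
    [0,0,0.022,0,0,0],
    [0,0,0,0,0,0],
    [0,0,0,0,0,0]
  ]
}}

```text
time_s: 5.87
ee_pos: [0.582, 0.0876, 0.0867]
tool_rot: [[1.0, 0.0, -0.0], [0.0, -1.0, -0.001], [-0.0, 0.001, -1.0]]
force: [-0.7, 0.0, 1.3]
grip_width: 0.602
```

{"name": "move_arm", "arguments": {
  "deltas": [
    [0,0,0,0,0,0],
    [0,0,0,0,0,0],
    [0,0,0,0,0,0],
    [0,0,0,0,0,0],
    [0,0,0,0,0,0]
  ],
  "jaw": 0,
  "newtons": 20
}}

```text
time_s: 6.28
ee_pos: [0.5837, 0.0885, 0.0886]
tool_rot: [[1.0, 0.001, 0.003], [0.001, -1.0, 0.001], [0.003, -0.001, -1.0]]
force: [-1.1, 1.7, 6.4]
grip_width: 0.198
```

{"name": "move_arm", "arguments": {
  "deltas": [
    [-0.0002,-0.0016,0,0,0,0],
    [-0.0002,-0.0016,0,0,0,0],
    [-0.0002,-0.0016,0,0,0,0],
    [-0.0003,-0.0016,0,0,0,0],
    [0,0,0,0,0,0]
  ]
}}

```text
time_s: 6.7
ee_pos: [0.5831, 0.094, 0.0886]
tool_rot: [[1.0, 0.001, 0.003], [0.001, -1.0, -0.001], [0.003, 0.001, -1.0]]
force: [0.0, -2.3, 5.7]
grip_width: 0.197
```

Moves freely (2.3 N). Continuing.

{"name": "move_arm", "arguments": {
  "deltas": [
    [-0.001,-0.005,0,0,0,0],
    [-0.0012,-0.005,0,0,0,0],
    [-0.0014,-0.005,0,0,0,0],
    [-0.0016,-0.005,0,0,0,0],
    [-0.0018,-0.005,0,0,0,0],
    [-0.002,-0.005,0,0,0,0],
    [-0.0022,-0.005,0,0,0,0],
    [-0.0024,-0.005,0,0,0,0]
  ]
}}

```text
time_s: 7.37
ee_pos: [0.5697, 0.1349, 0.0884]
tool_rot: [[1.0, 0.0, 0.004], [0.0, -1.0, 0.0], [0.004, -0.0, -1.0]]
force: [1.9, -0.6, 6.8]
grip_width: 0.198
```

{"name": "move_arm", "arguments": {
  "deltas": [
    [0,0,0,0,0,0],
    [0,0,0,0,0,0]
  ]
}}

```text
time_s: 7.53
ee_pos: [0.5692, 0.1357, 0.0883]
tool_rot: [[1.0, 0.001, 0.003], [0.001, -1.0, 0.002], [0.003, -0.002, -1.0]]
force: [-0.5, 1.5, 7.1]
grip_width: 0.198
```

Release, rise, and look.

{"name": "move_arm", "arguments": {
  "deltas": [
    [0,0,0,0,0,0],
    [0,0,0,0,0,0],
    [0,0,0,0,0,0],
    [0,0,0,0,0,0],
    [0,0,-0.02,0,0,0],
    [0,0,-0.03,0,0,0],
    [0,0,-0.03,0,0,0],
    [0,0,0,0,0,0]
  ],
  "jaw": 60
}}

```text
time_s: 8.2
ee_pos: [0.5708, 0.1348, 0.1735]
tool_rot: [[1.0, 0.0, 0.009], [0.0, -1.0, 0.002], [0.009, -0.002, -1.0]]
force: [0.8, 0.2, 2.1]
grip_width: 0.595
```

{"name": "move_arm", "arguments": {
  "deltas": [
    [-0.016,0.02,0,0,0,0],
    [-0.016,0.02,0,0,0,0],
    [-0.016,0.02,0,0,0,0],
    [-0.016,0.02,0,0,0,0],
    [0,0,0,0,0,0],
    [0,0,0,0,0,0]
  ]
}}

```text
time_s: 8.7
ee_pos: [0.504, 0.0539, 0.1666]
tool_rot: [[1.0, -0.001, 0.001], [-0.001, -1.0, 0.001], [0.001, -0.001, -1.0]]
force: [-0.5, 0.2, 1.0]
grip_width: 0.599
```

Run:
```python
from h import *
s=sensors.observe();print(s['ee_pos'],s['joints']);C=cam("wrist")
im=optics.get_image("wrist")[:,:,::-1].copy()
cv2.imwrite("pics/w5.png",im)
print(proj(C,[[.5005,.0534,.105],[.5695,.135,.105]]))
```

```text
[0.504  0.0539 0.1666] [ 28.9066 -12.0704 -15.354   -0.0057 -86.6545  61.0415]
[[318.3918 263.1609]
 [180.7383 154.5048]]
```

View pics/w5.png

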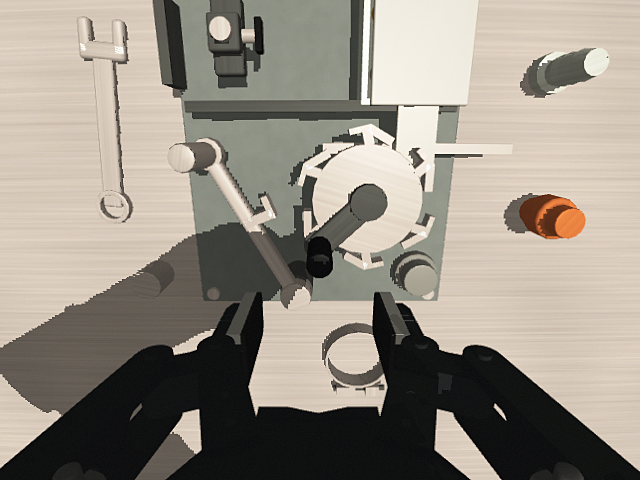

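The pawl is out (knob at about (181,156), toe clear of the teeth). The crank is at (319,262), as predicted. I'll pre-turn the tool 65° clockwise so it can turn with the wheel.

{"name": "move_arm", "arguments": {
  "deltas": [
    [-0.003,0,0,0,0,0.125],
    [0,0,0,0,0,0.125],
    [0,0,0,0,0,0.125],
    [0,0,0,0,0,0.125],
    [0,0,0,0,0,0.125],
    [0,0,0,0,0,0.125],
    [0,0,0,0,0,0.125],
    [0,0,0,0,0,0.125]
  ]
}}

```text
time_s: 9.42
ee_pos: [0.5017, 0.0552, 0.1657]
tool_rot: [[0.536, -0.844, -0.001], [-0.844, -0.536, -0.0], [-0.0, 0.001, -1.0]]
force: [0.6, -0.2, -1.2]
grip_width: 0.598
```

{"name": "move_arm", "arguments": {
  "deltas": [
    [0,0,0,0,0,0.125],
    [0,0,0.025,0,0,0],
    [0,0,0,0,0,0],
    [0,0,0,0,0,0]
  ]
}}

```text
time_s: 9.75
ee_pos: [0.5007, 0.0546, 0.1398]
tool_rot: [[0.432, -0.902, -0.003], [-0.902, -0.432, -0.002], [-0.0, 0.004, -1.0]]
force: [0.3, 0.0, 0.3]
grip_width: 0.599
```

{"name": "move_arm", "arguments": {
  "deltas": [
    [0.001,0.0007,0.02,0,0,0],
    [0,0,0.02,0,0,0],
    [0,0,0.018,0,0,0],
    [0,0,0,0,0,0],
    [0,0,0,0,0,0]
  ]
}}

```text
time_s: 10.17
ee_pos: [0.5012, 0.0532, 0.0838]
tool_rot: [[0.432, -0.902, -0.001], [-0.902, -0.432, -0.001], [0.001, 0.001, -1.0]]
force: [0.2, 0.8, 1.1]
grip_width: 0.602
```

{"name": "move_arm", "arguments": {
  "deltas": [
    [0,0,0,0,0,0],
    [0,0,0,0,0,0],
    [0,0,0,0,0,0],
    [0,0,0,0,0,0],
    [0,0,0,0,0,0]
  ],
  "jaw": 0,
  "newtons": 30
}}

```text
time_s: 10.58
ee_pos: [0.5013, 0.0533, 0.085]
tool_rot: [[0.432, -0.902, 0.001], [-0.902, -0.432, 0.0], [0.0, -0.001, -1.0]]
force: [-4.9, 0.4, 6.1]
grip_width: 0.193
```

{"name": "move_arm", "arguments": {
  "deltas": [
    [0.00098,0.00284,0,0,0,-0.06],
    [0.00098,0.00284,0,0,0,-0.06],
    [0.00098,0.00284,0,0,0,-0.06],
    [0.00098,0.00284,0,0,0,-0.06],
    [0.00098,0.00284,0,0,0,-0.06],
    [0.00098,0.00284,0,0,0,-0.06],
    [0.00098,0.00284,0,0,0,-0.06],
    [0.00098,0.00284,0,0,0,-0.06]
  ]
}}

```text
time_s: 11.25
ee_pos: [0.4882, 0.0345, 0.085]
tool_rot: [[0.801, -0.598, 0.002], [-0.598, -0.801, 0.002], [-0.0, -0.003, -1.0]]
force: [-5.8, 4.3, 5.8]
grip_width: 0.198
```

{"name": "move_arm", "arguments": {
  "deltas": [
    [0.00098,0.00284,0,0,0,-0.06],
    [0.00098,0.00284,0,0,0,-0.06],
    [0.00098,0.00284,0,0,0,-0.06],
    [0.00098,0.00284,0,0,0,-0.06],
    [0.00098,0.00284,0,0,0,-0.06],
    [0.00098,0.00284,0,0,0,-0.06],
    [0.00098,0.00284,0,0,0,-0.06],
    [0.00098,0.00284,0,0,0,-0.06]
  ]
}}

```text
time_s: 11.92
ee_pos: [0.4853, 0.0105, 0.085]
tool_rot: [[0.987, -0.16, 0.0], [-0.16, -0.987, 0.002], [-0.0, -0.002, -1.0]]
force: [-8.8, 4.8, 6.9]
grip_width: 0.191
```

{"name": "move_arm", "arguments": {
  "deltas": [
    [0.00098,0.00284,0,0,0,-0.06],
    [0.00098,0.00284,0,0,0,-0.06],
    [0.00098,0.00284,0,0,0,-0.06],
    [0.00098,0.00284,0,0,0,-0.06],
    [0.00098,0.00284,0,0,0,-0.06],
    [0.00098,0.00284,0,0,0,-0.06],
    [0.00098,0.00284,0,0,0,-0.06],
    [0.00098,0.00284,0,0,0,-0.06]
  ]
}}

```text
time_s: 12.58
ee_pos: [0.4939, -0.012, 0.085]
tool_rot: [[0.95, 0.314, -0.0], [0.314, -0.95, 0.001], [-0.0, -0.001, -1.0]]
force: [-9.1, 3.8, 8.2]
grip_width: 0.196
```

Run:
```python
from h import *
s=sensors.observe();p=s['ee_pos'];d=p[:2]-[.534,.017];print(p,np.hypot(*d),(np.degrees(np.arctan2(d[1],d[0]))%360-150)/57.3,s['force'],s['joints'])
im=optics.get_image("top")[:,:,::-1][175:345,235:395]
im2=optics.get_image("scene")[:,:,::-1][165:335,265:425]
cv2.imwrite("pics/t6.png",cv2.resize(np.hstack([im,im2]),None,fx=2.5,fy=2.5,interpolation=2))
```

```text
[ 0.4939 -0.012   0.085 ] 0.04945754209208955 1.1499092550119214 [-9.1031  3.8468  8.2271] [ 22.0029 -12.4597 -24.2205  -0.0551 -78.2463  86.2819]
```

View pics/t6.png

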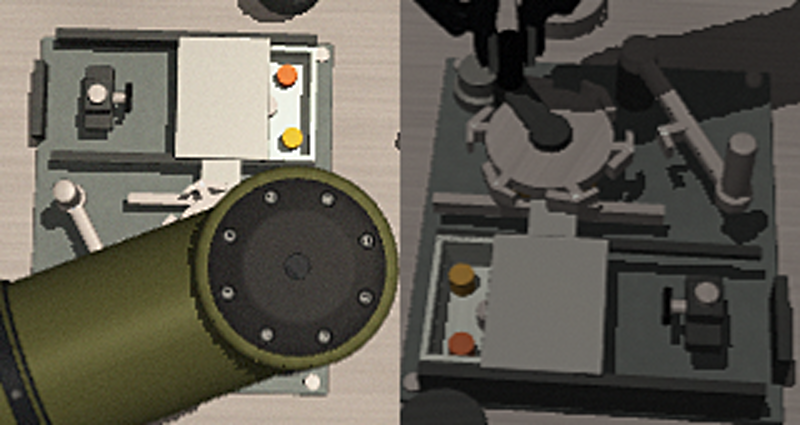

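The lid is half open at wheel ≈1.15. Its left edge is at crop x 177 and the bumper face at about 131, so contact should come at about 2.25–2.3.

{"name": "move_arm", "arguments": {
  "deltas": [
    [0.00098,0.00284,0,0,0,-0.06],
    [0.00098,0.00284,0,0,0,-0.06],
    [0.00098,0.00284,0,0,0,-0.06],
    [0.00098,0.00284,0,0,0,-0.06],
    [0.00098,0.00284,0,0,0,-0.06],
    [0.00098,0.00284,0,0,0,-0.06],
    [0.00098,0.00284,0,0,0,-0.06],
    [0.00098,0.00284,0,0,0,-0.06]
  ]
}}

```text
time_s: 13.35
ee_pos: [0.512, -0.0276, 0.085]
tool_rot: [[0.697, 0.717, -0.001], [0.717, -0.697, 0.001], [0.0, -0.001, -1.0]]
force: [-8.1, 4.1, 9.0]
grip_width: 0.198
```

{"name": "move_arm", "arguments": {
  "deltas": [
    [0.00098,0.00284,0,0,0,-0.06],
    [0.00098,0.00284,0,0,0,-0.06],
    [0.00098,0.00284,0,0,0,-0.06],
    [0.00098,0.00284,0,0,0,-0.06],
    [0,0,0,0,0,0]
  ]
}}

```text
time_s: 13.77
ee_pos: [0.5235, -0.0318, 0.085]
tool_rot: [[0.507, 0.862, -0.0], [0.862, -0.507, 0.0], [0.0, -0.0, -1.0]]
force: [-7.6, 2.7, 7.2]
grip_width: 0.196
```

```bash
cat > st.py <<'E'
from h import *
import sys
s=sensors.observe();p=s['ee_pos'];d=p[:2]-[.534,.017];a=np.arctan2(d[1],d[0]);t=np.array([-np.sin(a),np.cos(a)]);f=s['force'][:2]
print(s['time_s'],p,'r',np.hypot(*d),'wheel',(np.degrees(a)%360-150)/57.3,'Ft',f@t,'Fr',f@d/np.hypot(*d),s['force'],'yaw',np.degrees(np.arctan2(s['tool_rot'][1,0],s['tool_rot'][0,0])),s['joints'][[0,5]],s['grip_width'])
T=optics.get_image("top")[:,:,::-1]; S=optics.get_image("scene")[:,:,::-1]
n=sys.argv[1]
cv2.imwrite(f"pics/T{n}.png",T);cv2.imwrite(f"pics/S{n}.png",S)
a=cv2.resize(T[180:250,240:340],(400,280),interpolation=2); b=cv2.resize(S[250:320,320:420],(400,280),interpolation=2)
cv2.imwrite(f"pics/z{n}.png",np.hstack([a,b]))
E
python3 st.py 7
```

```text
13.7667 [ 0.5235 -0.0318  0.085 ] r 0.049917871804371745 wheel 1.8825856193542096 Ft -8.028397821561914 Fr -1.0523800348828256 [-7.6281  2.7156  7.1722] yaw 59.541829655266426 [ 18.5072 131.0407] 0.19637717666126753
```

View pics/z7.png

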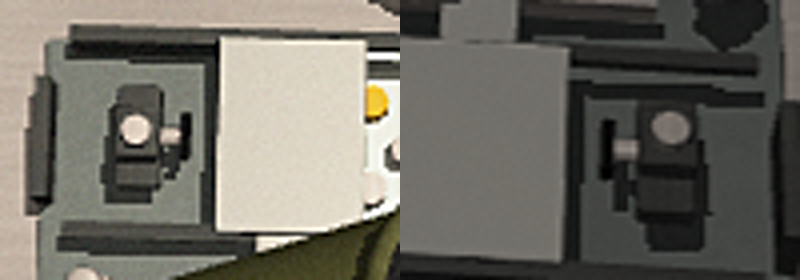

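The gap is about 26 crop px (6.5 px, 12.4 mm), so contact should come near 2.29. Baseline tangential force is about -8 N.

{"name": "move_arm", "arguments": {
  "deltas": [
    [0.00098,0.00284,0,0,0,-0.06],
    [0.00098,0.00284,0,0,0,-0.06],
    [0.00098,0.00284,0,0,0,-0.06],
    [0.00098,0.00284,0,0,0,-0.06],
    [0,0,0,0,0,0],
    [0,0,0,0,0,0]
  ]
}}

```text
time_s: 14.37
ee_pos: [0.5353, -0.033, 0.085]
tool_rot: [[0.29, 0.957, -0.0], [0.957, -0.29, 0.001], [0.0, -0.0, -1.0]]
force: [-6.8, 3.9, 8.2]
grip_width: 0.196
```

```bash
python3 st.py 8
```

```text
14.3667 [ 0.5353 -0.033   0.085 ] r 0.04998753919327464 wheel 2.120822900367257 Ft -6.705243204669181 Fr -4.075274633763544 [-6.8112  3.8956  8.1521] yaw 73.14338437022226 [ 17.9456 145.2049] 0.19610705130606212
```

View pics/z8.png

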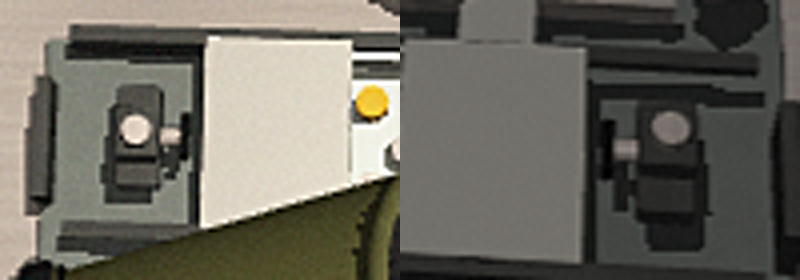

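Gap is about 5 mm. Small steps now.

{"name": "move_arm", "arguments": {
  "deltas": [
    [0.00047,0.00143,0,0,0,-0.03],
    [0.00047,0.00143,0,0,0,-0.03],
    [0.00047,0.00143,0,0,0,-0.03],
    [0,0,0,0,0,0],
    [0,0,0,0,0,0]
  ]
}}

```text
time_s: 14.88
ee_pos: [0.5395, -0.0327, 0.085]
tool_rot: [[0.203, 0.979, -0.001], [0.979, -0.203, 0.0], [0.0, -0.001, -1.0]]
force: [-8.3, 3.6, 8.9]
grip_width: 0.201
```

```bash
python3 st.py 9
```

```text
14.8833 [ 0.5395 -0.0327  0.085 ] r 0.0500266051361296 wheel 2.2050568074283876 Ft -7.870341588543772 Fr -4.470700234818967 [-8.3165  3.5728  8.8626] yaw 78.29087032698861 [ 17.8194 150.4805] 0.2013947549716
```

View pics/z9.png

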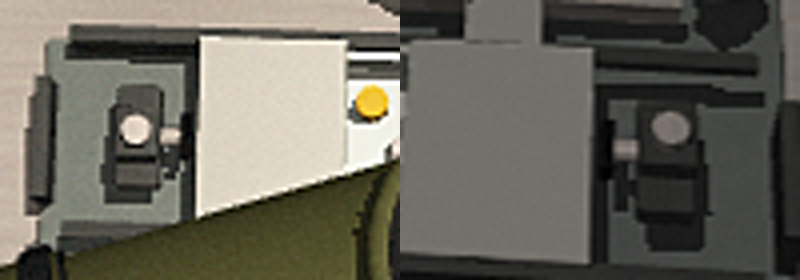

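{"name": "move_arm", "arguments": {
  "deltas": [
    [0.00032,0.00095,0,0,0,-0.02],
    [0.00032,0.00095,0,0,0,-0.02],
    [0,0,0,0,0,0],
    [0,0,0,0,0,0]
  ]
}}

```text
time_s: 15.32
ee_pos: [0.5414, -0.0325, 0.085]
tool_rot: [[0.164, 0.987, -0.001], [0.987, -0.164, 0.0], [0.0, -0.001, -1.0]]
force: [-9.3, 3.8, 7.1]
grip_width: 0.197
```

{"name": "move_arm", "arguments": {
  "deltas": [
    [0.00032,0.00095,0,0,0,-0.02],
    [0,0,0,0,0,0],
    [0,0,0,0,0,0]
  ]
}}

```text
time_s: 15.57
ee_pos: [0.5423, -0.0324, 0.085]
tool_rot: [[0.144, 0.99, -0.001], [0.99, -0.144, 0.0], [0.0, -0.001, -1.0]]
force: [-9.5, 4.2, 8.5]
grip_width: 0.197
```

```bash
python3 st.py 10
```

```text
15.5667 [ 0.5423 -0.0324  0.085 ] r 0.05005456897765521 wheel 2.2612469973503733 Ft -8.69292094004804 Fr -5.708584009237086 [-9.521   4.184   8.5087] yaw 81.72224996694507 [ 17.7612 153.9703] 0.1967662233370632
```

View pics/z10.png

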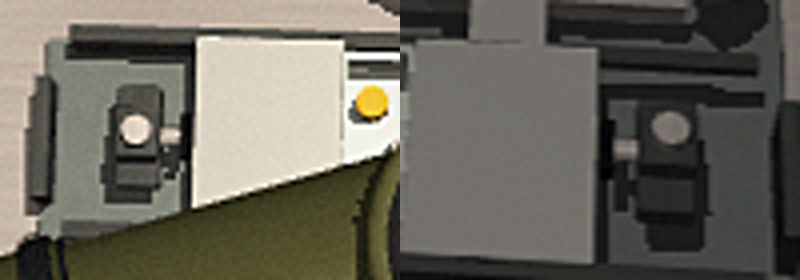

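The lid edge is just at the bumper face. Continuing in 0.02 rad steps and watching Fx, baseline about -8 to -9 N.

{"name": "move_arm", "arguments": {
  "deltas": [
    [0.00032,0.00095,0,0,0,-0.02],
    [0,0,0,0,0,0],
    [0,0,0,0,0,0]
  ]
}}

```text
time_s: 15.92
ee_pos: [0.5433, -0.0322, 0.085]
tool_rot: [[0.124, 0.992, -0.001], [0.992, -0.124, 0.0], [0.0, -0.001, -1.0]]
force: [-9.8, 4.5, 7.5]
grip_width: 0.191
```

{"name": "move_arm", "arguments": {
  "deltas": [
    [0.00032,0.00095,0,0,0,-0.02],
    [0,0,0,0,0,0],
    [0,0,0,0,0,0]
  ]
}}

```text
time_s: 16.17
ee_pos: [0.5442, -0.032, 0.085]
tool_rot: [[0.104, 0.995, -0.001], [0.995, -0.104, 0.0], [0.0, -0.001, -1.0]]
force: [-10.0, 3.0, 8.2]
grip_width: 0.197
```

{"name": "move_arm", "arguments": {
  "deltas": [
    [0.00032,0.00095,0,0,0,-0.02],
    [0,0,0,0,0,0],
    [0,0,0,0,0,0]
  ]
}}

```text
time_s: 16.42
ee_pos: [0.5451, -0.0318, 0.085]
tool_rot: [[0.084, 0.996, -0.001], [0.996, -0.084, 0.0], [0.0, -0.001, -1.0]]
force: [-9.6, 4.7, 7.9]
grip_width: 0.193
```

```bash
python3 st.py 11
```

```text
16.4167 [ 0.5451 -0.0318  0.085 ] r 0.05006523018732071 wheel 2.318686886333857 Ft -8.355441527389443 Fr -6.695444674120923 [-9.6361  4.6677  7.8627] yaw 85.15642835761992 [ 17.7214 157.4448] 0.193016706268795
```

View pics/z11.png

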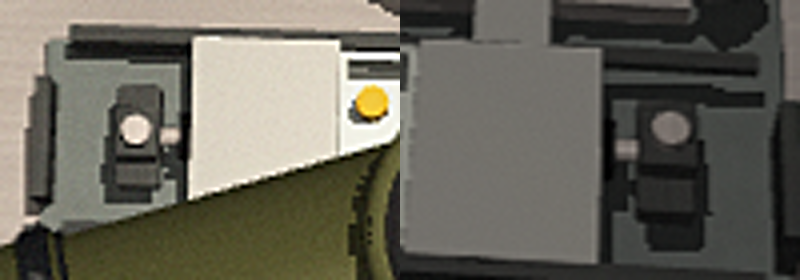

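{"name": "move_arm", "arguments": {
  "deltas": [
    [0.00032,0.00095,0,0,0,-0.02],
    [0,0,0,0,0,0],
    [0,0,0,0,0,0]
  ]
}}

```text
time_s: 16.77
ee_pos: [0.546, -0.0316, 0.085]
tool_rot: [[0.065, 0.998, -0.002], [0.998, -0.065, 0.0], [0.0, -0.002, -1.0]]
force: [-10.1, 3.9, 9.3]
grip_width: 0.198
```

{"name": "move_arm", "arguments": {
  "deltas": [
    [0.00032,0.00095,0,0,0,-0.02],
    [0,0,0,0,0,0],
    [0,0,0,0,0,0]
  ]
}}

```text
time_s: 17.02
ee_pos: [0.5468, -0.0314, 0.085]
tool_rot: [[0.045, 0.999, -0.002], [0.999, -0.045, 0.0], [0.0, -0.002, -1.0]]
force: [-12.1, 4.0, 9.9]
grip_width: 0.196
```

```bash
python3 st.py 12
```

```text
17.0167 [ 0.5468 -0.0314  0.085 ] r 0.05007964561112849 wheel 2.352190681227295 Ft -10.721554529259297 Fr -6.982279615374612 [-12.1481   4.016    9.9104] yaw 87.4337962534764 [ 17.7043 159.7401] 0.19637046322410937
```

View pics/z12.png

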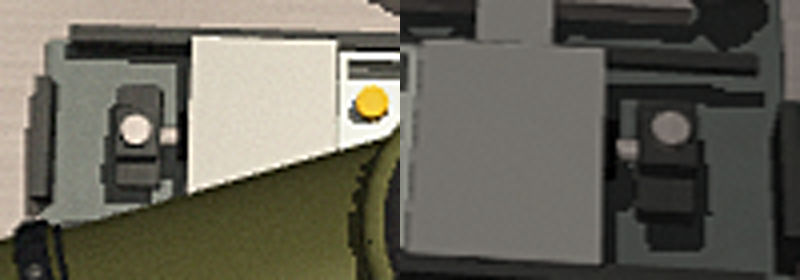

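Contact starts (Fx rises from -10 to -12 N). One more step.

{"name": "move_arm", "arguments": {
  "deltas": [
    [0.00032,0.00095,0,0,0,-0.02],
    [0,0,0,0,0,0],
    [0,0,0,0,0,0],
    [0,0,0,0,0,0]
  ]
}}

```text
time_s: 17.45
ee_pos: [0.5476, -0.0312, 0.0849]
tool_rot: [[0.025, 1.0, -0.003], [1.0, -0.025, 0.0], [0.0, -0.003, -1.0]]
force: [-11.9, 4.2, 9.6]
grip_width: 0.195
```

{"name": "move_arm", "arguments": {
  "deltas": [
    [0,0,0,0,0,0],
    [0,0,0,0,0,0]
  ]
}}

```text
time_s: 17.62
ee_pos: [0.5476, -0.0312, 0.085]
tool_rot: [[0.025, 1.0, -0.002], [1.0, -0.025, 0.0], [0.0, -0.002, -1.0]]
force: [-12.5, 3.6, 10.4]
grip_width: 0.199
```

{"name": "move_arm", "arguments": {
  "deltas": [
    [0.00032,0.00095,0,0,0,-0.02],
    [0,0,0,0,0,0],
    [0,0,0,0,0,0],
    [0,0,0,0,0,0]
  ]
}}

```text
time_s: 17.95
ee_pos: [0.5484, -0.031, 0.0849]
tool_rot: [[0.005, 1.0, -0.003], [1.0, -0.005, -0.0], [-0.0, -0.003, -1.0]]
force: [-12.2, 3.4, 9.7]
grip_width: 0.196
```

```bash
python3 st.py 13
```

```text
17.95 [ 0.5484 -0.031   0.0849] r 0.05008953896326631 wheel 2.3848198978708206 Ft -10.727316862688856 Fr -6.739628754926526 [-12.2086   3.3834   9.7266] yaw 89.71158148478534 [ 17.696  162.0265] 0.1958792378995747
```

View pics/z13.png

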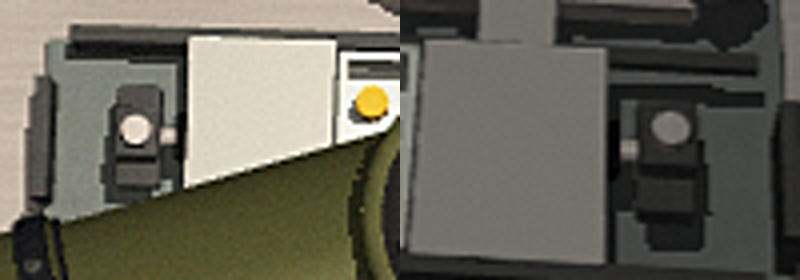

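Run:
```python
import cv2
for n in (7,8,9,10,11,12,13):
    g=cv2.cvtColor(cv2.imread(f"pics/T{n}.png"),cv2.COLOR_BGR2GRAY); s=cv2.cvtColor(cv2.imread(f"pics/S{n}.png"),cv2.COLOR_BGR2GRAY)
    print(n,g[212,276:296],g[213,276:296],'| up',g[210,276:296])
    print('  S',s[286,464:480],s[287,464:480],s[284,464:480]) if 0 else print('  S',s[286,366:384],s[287,366:384],s[284,366:384])
```

```text
7 [218 160  88  64 131 181 177 179 137  28   7  17 135 140 139  59  43  33
 118 213] [225 125  84  52 160 212 211 213 233  63   2  23 132 137 135  59  44  35
 143 216] | up [233 105  79  63  40 128 136 133 144  38  12  19 136 135 141  60  47  38
 116 221]
  S [ 59  72  71  60  24   6   0  74 120 125 120 121 127  71  32  39  42  46] [ 61  73  72  62  26   4   0  79 128 135 134 135 142  81  31  38  43  40] [61 71 72 61 26  7  0 41 68 69 66 61 50 24 30 41 42 43]
8 [219 162  94  58 138 179 181 184 136  33  16  31  52  41  50 232 216 213
 210 208] [227 123  82  53 161 209 214 217 235  68   6  35  51  43  64 233 217 210
 212 215] | up [230 108  79  69  39 131 133 135 145  40   6  34  54  50  40 230 219 211
 208 212]
  S [ 58  22  24  26  16   2   0  73 121 124 122 122 127  71  30  41  41  45] [ 58  19  25  51  32   8   1  79 128 136 134 133 143  81  32  41  41  42] [61 21 26 22 14  8  1 43 67 69 67 61 50 25 31 41 42 43]
9 [223 155  92  60 134 182 181 180 137  32  15  13  40 146 217 214 213 211
 208 210] [226 127  88  55 159 211 213 216 235  73   8   4  30 204 219 213 211 211
 211 215] | up
[... 1541 characters left out ...]
 113 114 123  85  25   0   0 107 129 123 121 127  70  31  41  42  45] [112 112 112 123  83  22   0   0  76 126 137 135 144  81  31  41  43  42] [113 113 112 123  85  26   2   3  24  61  68  62  50  25  31  42  42  44]
13 [225 166  98  59 132 183 186 150  24   9  43 218 218 211 207 212 212 210
 215 215] [228 132  84  48 160 216 226 181  46   0  84 224 218 213 210 215 211 213
 213 212] | up [233 104  79  67  39 123 144 107  28   9  34 237 219 208 210 214 215 210
 215 212]
  S [112 111 113 113 123  63   5   6   1 109 127 122 127  73  30  41  41  45] [111 113 114 114 121  64   1   4   3 117 140 137 143  83  32  39  42  41] [112 114 112 114 123  62   2   5   3  59  71  61  51  26  33  41  44  43]
```

Images 11–13 show the bumper face pushed back about 2.4 mm, i.e. around 12 N. That's more than the wheel's drag can hold, so I'll ease back about 0.03 rad.

{"name": "move_arm", "arguments": {
  "deltas": [
    [-0.00022,-0.00072,0,0,0,0.015],
    [-0.00022,-0.00072,0,0,0,0.015],
    [0,0,0,0,0,0],
    [0,0,0,0,0,0],
    [0,0,0,0,0,0]
  ]
}}

```text
time_s: 18.47
ee_pos: [0.5479, -0.0311, 0.085]
tool_rot: [[0.034, 0.999, -0.0], [0.999, -0.034, 0.0], [0.0, -0.0, -1.0]]
force: [-7.9, 3.6, 7.4]
grip_width: 0.195
```

```bash
python3 st.py 14
cat > bp.py <<'E'
import cv2,sys
for n in sys.argv[1:]:
    g=cv2.cvtColor(cv2.imread(f"pics/T{n}.png"),cv2.COLOR_BGR2GRAY); s=cv2.cvtColor(cv2.imread(f"pics/S{n}.png"),cv2.COLOR_BGR2GRAY)
    print(n,g[212,280:290],g[213,280:290],'| up',g[210,280:290])
    print('  S',s[286,366:380],s[287,366:380],s[284,366:380])
E
python3 bp.py 12 13 14
```

```text
18.4667 [ 0.5479 -0.0311  0.085 ] r 0.05008093843094356 wheel 2.376200863857927 Ft -6.620752964913247 Fr -5.699206156470562 [-7.9451  3.6318  7.4102] yaw 88.02562944422917 [ 17.7099 160.3228] 0.1952313784714969
12 [135 176 178 189  69  15   0 219 221 211] [160 210 218 233  88   9   0 225 216 213] | up [ 48 129 137 151  42  11   0 205 218 213]
  S [112 113 114 123  85  25   0   0 107 129 123 121 127  70] [112 112 112 123  83  22   0   0  76 126 137 135 144  81] [113 113 112 123  85  26   2   3  24  61  68  62  50  25]
13 [132 183 186 150  24   9  43 218 218 211] [160 216 226 181  46   0  84 224 218 213] | up [ 39 123 144 107  28   9  34 237 219 208]
  S [112 111 113 113 123  63   5   6   1 109 127 122 127  73] [111 113 114 114 121  64   1   4   3 117 140 137 143  83] [112 114 112 114 123  62   2   5   3  59  71  61  51  26]
14 [135 183 187 144  29   4  16 237 216 210] [158 218 223 238  68   4  23 238 218 211] | up [ 38 135 139 147  47  11  15 237 219 208]
  S [113 112 111 115 118  58   0   7   9 109 130 121 128  72] [112 111 111 115 116  57   0   4  11 118 140 136 143  82] [112 112 112 116 120  59   0   4   1  59  70  62  52  24]
```

{"name": "move_arm", "arguments": {
  "deltas": [
    [-0.00029,-0.00096,0,0,0,0.02],
    [0,0,0,0,0,0],
    [0,0,0,0,0,0],
    [0,0,0,0,0,0]
  ]
}}

```text
time_s: 18.9
ee_pos: [0.5471, -0.0313, 0.085]
tool_rot: [[0.054, 0.999, -0.0], [0.999, -0.054, 0.001], [0.001, -0.0, -1.0]]
force: [-6.4, 3.5, 6.3]
grip_width: 0.195
```

```bash
python3 st.py 15;python3 bp.py 15
```

```text
18.9 [ 0.5471 -0.0313  0.085 ] r 0.05005796321774959 wheel 2.3592308248994955 Ft -5.238861287196846 Fr -5.045197736441874 [-6.3774  3.4969  6.3311] yaw 86.88264501282538 [ 17.7157 159.174 ] 0.19490467498762634
15 [135 178 186 193  49   5   0 235 216 214] [160 215 217 231  67  11   0 234 219 211] | up [ 41 129 140 145  46  14   0 227 223 211]
  S [112 112 113 121  83  27   2   1  74 120 124 122 128  72] [112 111 113 119  85  29   3   0  80 130 137 136 144  82] [112 113 113 116 111  52   1   1  20  59  70  61  51  23]
```

Compression is about 1.9 mm (about 9 N). Releasing, rising and moving aside.

{"name": "move_arm", "arguments": {
  "deltas": [
    [0,0,0,0,0,0],
    [0,0,0,0,0,0],
    [0,0,0,0,0,0],
    [0,0,0,0,0,0],
    [0,0,-0.01,0,0,0],
    [0,0,-0.03,0,0,0],
    [0,0,-0.03,0,0,0],
    [0,0,-0.03,0,0,0]
  ],
  "jaw": 60
}}

```text
time_s: 19.67
ee_pos: [0.5473, -0.0321, 0.1852]
tool_rot: [[0.056, 0.998, 0.0], [0.998, -0.056, -0.001], [-0.001, 0.0, -1.0]]
force: [0.1, -0.4, 0.7]
grip_width: 0.601
```

{"name": "move_arm", "arguments": {
  "deltas": [
    [0,-0.02,-0.03,0,0,0],
    [0,-0.03,-0.02,0,0,0],
    [0,-0.03,0,0,0,0],
    [0,-0.03,0,0,0,0],
    [0,0,0,0,0,0],
    [0,0,0,0,0,0]
  ]
}}

```text
time_s: 20.17
ee_pos: [0.4371, -0.0257, 0.2353]
tool_rot: [[0.055, 0.998, 0.004], [0.999, -0.055, 0.001], [0.001, 0.004, -1.0]]
force: [0.5, 0.5, -0.5]
grip_width: 0.6
```

```bash
python3 st.py 16;python3 bp.py 16; python3 -c "
import cv2,numpy as np
a=cv2.imread('pics/T16.png')[140:380,200:430];b=cv2.imread('pics/S16.png')[140:380,205:475];h=np.hstack([a,b]);cv2.imwrite('pics/f16.png',cv2.resize(h,None,fx=1.6,fy=1.6))"
```

```text
20.1667 [ 0.4371 -0.0257  0.2353] r 0.10590405540461759 wheel 0.9388669268943232 Ft -0.2766566534674822 Fr -0.6578711029105025 [ 0.4903  0.5186 -0.4584] yaw 86.86624581563005 [ 23.319  153.5499] 0.5999214067905704
16 [130 180 177 192  56   1   0 227 217 209] [155 209 216 228  68   2   1 233 216 211] | up [ 39 129 138 141  40   3   0 220 216 210]
  S [103  99 102 106  73  23   2   0  68 107 113 111 115  64] [101 100 103 108  74  24   2   2  71 116 124 122 129  73] [100 100 102 104 100  45   0   3  17  55  61  55  46  22]
```

View pics/f16.png

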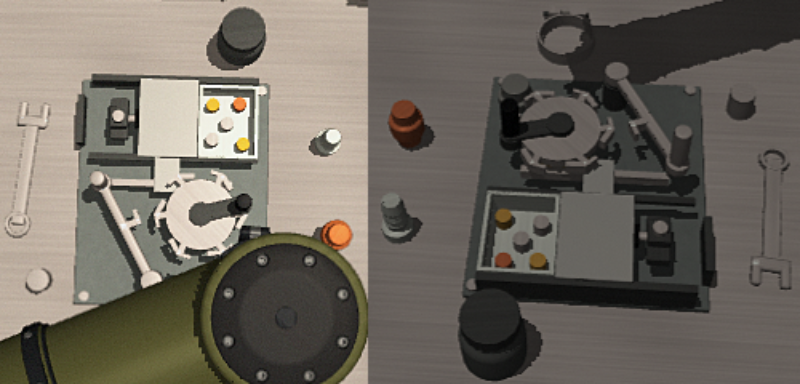

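View pics/z16.png

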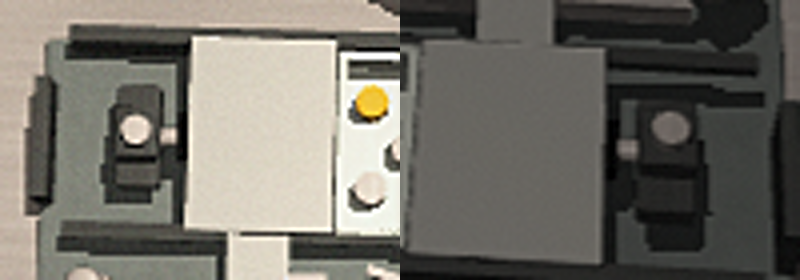

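After release the lid still rests on the compressed bumper, with the same pixels as before I let go. The pawl is out, the arm is clear and the loose parts have not moved. Handing in.

```bash
python3 -c "
from cell import arm
print(arm.job_done())"
```

```text
the job is handed in; nothing more can be done
None
```

The box is open and the job is handed in at about 20 s; the interface gives no verdict.

**What I did:** I eased the wheel to about -0.30 rad and swung the pawl out to about 0.36 rad; it moved freely at 2.3 N. I then wound the crank back to about 2.38 rad, until the lid pressed the bumper. From there I eased back to about 2.36 rad, let go and moved the arm clear.

**Last checks:**
- **After release:** the pictures show the pawl out and the lid resting on the bumper. The bumper is pushed in by about 1.8 mm, or about 9 N, unchanged since before I let go.
- **Arm:** it is clear of everything and the wrist force is near zero.
- **Loose parts:** the ones in view look unmoved. I compared them by eye rather than measuring.

**Where the checks disagreed:** at the furthest press the wrist force pointed to only about 4 N on the bumper, while the pictures showed about 2.4 mm, or about 12 N. I trusted the pictures, because the crank's friction and the grip muddle the force reading. Because 12 N is more than the wheel's 10 N drag would hold, I backed off before releasing.

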